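Draw back the pusher in the sold-out lane of a fish stall

TASK

Two steel display lanes stand on the fish counter, each with a pusher on a toothed bar that a ratchet pawl holds forward. In the lane that has sold out (no tins in it), throw the pawl's lever over towards the handle so that the pawl stays lifted clear, then pull the toothed bar back by its upright black handle all the way to its stop, so the lane can be restocked, and let go. Leave the stocked lane's pusher and pawl as they are.

Things in the scene. Friction and masses are not known exactly. Their poses are not given: they have to be found in the camera images.
- empty_lane: Sold-out lane: fixed steel tray 106 wide, 45 high, from x +90 to +261 mm; which side varies; the stocked twin stands 200 mm or more beside it. Origin on the counter below the pawl's axle; x along the bar, away from the robot and handle; y across; z up. Axle at z 30 between cheeks 36 mm wide, 40 high, x -18 to +18. Toothed bar on y = 0, top z 26 mm; pusher plate on its far end, 88 wide, top z 53.
- empty_lever (a point): Middle of the crossbar atop the sold-out lane's pawl lever: black round bar, 12 mm diameter, 50 mm long across the lane (lane y), 50 mm from the axle. Pawl engaged: it leans away from the handle, this point at lane x +22, z 75 mm. Pawl lifted: it leans to the handle, at x -30, z 70 mm.
- empty_pawl (a joint): Angle of the sold-out lane's pawl and lever, one piece: 0 = toe down in the teeth, grows as the crossbar is pushed towards the handle (lane -x), stop at 1.1 rad. Top-heavy, turns easily (under 2 N): left below about 0.4 rad it falls shut, past about 0.6 rad it falls over to the stop and stays lifted. Toe clear of the teeth above about 0.25 rad.
- empty_grip (a point): Grip point on the sold-out lane's handle: upright black round post, 20 mm diameter, z 28 to 75 mm (collar 28 mm diameter below), on the near end of the toothed bar. The point is on its axis at z 60 mm, at lane x -110 mm with the bar fully forward, and moves with the bar along lane -x.
- empty_bar (a joint): Metres the sold-out lane's bar is drawn back (along lane -x): 0 = fully forward, stop at 0.095. Toe down: blocked after about 5 mm. Pawl lifted: slides with about 2 N plus 4 N per m/s and stays where it is left.
- stocked_pawl (a joint): The same angle of the stocked lane's pawl; to be left at about 0 (toe down).
- stocked_bar (a joint): How far the stocked lane's toothed bar is drawn back (m), about 0.072 to 0.075 at the start; to be left as it is.

How it is judged:
On the way, in this order (a step that is already met when the one before it is completed fails the run):
1. the sold-out lane's pawl is lifted and thrown over, the bar not yet drawn back (value of joint empty_pawl above 0.85 rad and value of joint empty_bar below 0.03 m), for 0.1 s.
2. the toothed bar is drawn back to its stop (value of joint empty_bar above 0.08 m), for 0.1 s.
At the end, for the whole second after the job is handed in: The sold-out lane's bar is drawn back to within 15 mm of its stop (above 80 of 95 mm) and at rest, its pawl stays thrown over and lifted (above 0.85 rad), and the stocked lane is as it was: pawl down (below 0.3 rad) and bar drawn back between 60 and 85 mm (value of joint empty_bar above 0.08 m and value of joint empty_pawl above 0.85 rad and velocity of joint empty_bar between -0.01 and 0.01 m/s and value of joint stocked_pawl below 0.3 rad and value of joint stocked_bar between 0.06 and 0.085 m); the robot touches nothing.
It fails at once if the stocked lane's pawl is lifted (value of joint stocked_pawl above 0.5 rad).
It fails at once if the stocked lane's pusher is shifted (value of joint stocked_bar below 0.06 m or value of joint stocked_bar above 0.085 m).
It also fails if it takes over 42 s, if anything falls off the work surface, if the arm or the gripper's body presses on something with over 40 N, if the wrist force passes 120 N, or if a joint passes its speed limit or range.

ROBOT

A 6-joint arm with a two-finger parallel gripper is mounted at the origin on the work surface. World frame = base frame: x ahead of the robot, y to its left, z up, the work surface at z = 0. Lengths are in m, angles in rad, forces in N, time in s.
With the tool pointing down it reaches from about 0.35 to 0.775 m from the base axis. Payload 7.3 kg.
Tool frame: the origin (TCP) lies on the centre line of the jaws, within the pads' length; the fingertips stand tip_reach ahead of it and the grasp point (between the pads) lies 6 mm ahead of it (tip_reach is the distance from the TCP to the fingertips, in m); x points along the fingers, y is the direction in which the jaws open and shut, and the axes are right-handed (so a half turn about x gives the same grasp; the last joint's range is limited). The gripper opens to 92 mm and grips with 3 to 60 N. Pads are 19 mm wide; open, the fingers measure 130 mm over their backs; the gripper's body (75 mm by 190 mm) begins 47 mm behind the grasp point.
Start: joints at [-1.267, 0.342, 1.524, -0, 1.275, -0.146], TCP at [0.228, -0.473, 0.252] pointing down, gripper open.
Joint ranges: [-2.53, 2.53], [-0.77, 2.02], [0.04, 2.7], [-1, 4.14], [0.28, 2.66], [-3.11, 3.11]. Speed limits (rad/s): [2.57, 2.57, 3.14, 3.14, 3.14, 3.14].

INTERFACE

Orientations are given as [roll, pitch, yaw] about the fixed x, y, z axes, in that order (R = Rz(yaw) Ry(pitch) Rx(roll)).
In Python, from cell import observe, read_camera, get_calibration, hand_in, tip_reach gives the robot as it stands. The module is installed in compiled form; this text tells all that it offers.
- The arm moves only by the shell command python3 -m crank 'ROWS' [FORCE]. ROWS is JSON, a list of rows, each an object of numbers: "fingers": the opening, from -1 (shut) to 1 (fully open); "tx", "ty", "tz": the shift along the tool's x, y, z in units of 40 mm (1.0 is 40 mm); "roll": the turn about the tool's x in units of 10 degrees (1.0 is 10 degrees). In form: [{"fingers": .., "tx": .., "ty": .., "tz": .., "roll": ..}, ...]. A call has exactly 8 rows; each row is the pose to reach, as a shift and turn from the pose commanded when the call began, along the tool's axes at that moment; what a row does not reach only later rows make up. A row lasts 1/8 s, in which the tool goes at most 62.5 mm and 10.7 degrees, less where a joint would pass 70% of its speed; a pose out of reach is approached as far as the arm can. A call with a gripper value outside its range is refused whole. The fingers move at their own pace and stop on an object; FORCE is the grip in N (left out, the last holds). Time passes only in rows, so rows that repeat a pose let the fingers close, or fill a call up. It gives the time, the measured TCP pose, the force and the opening at its end, in the units of the state.
- observe(): the state, without advancing time (a new reading comes with each control period).
- read_camera(name): name is "scene" or "top"; returns (picture, depth): 420x560x3 uint8, red, green, blue; 420x560 float32, m along the optical axis (not along the pixel's ray), 0 where there is no reading.
- get_calibration(name): a dict with "vertical_fov" (degrees; the focal length in pixels is half the picture's height over the tangent of half this angle, whatever the lens; pixels are square), "cx", "cy" (the principal point, pixels), "dist_coeffs" ([k1, k2, p1, p2, k3] as OpenCV has them; the pictures are not rectified), "pose" (4x4, takes a point from camera to world coordinates). Camera axes: x right, y down, z forward; pixel columns grow to the right and rows downward; lengths in m; the calibration is good to about 2 mm. A picture is of the moment at which its call begins. get_calibration takes no time and is no camera call.
- hand_in(): hands the job in, once; it reports no verdict.
The state is a dict: "time": time; "qpos": joint angles; "qvel": joint speeds; "joint_efforts": joint torques, N m; "tool_pos": TCP position; "tool_rot": TCP orientation; "contact_force": force on the tool from outside, world axes, zero at the start; "torque": the same for the moment, N m; "opening": finger opening in m.
Only numpy, scipy, OpenCV 4.12 (cv2) and the standard library are available. Lean on these libraries where they do the work, as an engineer would, in place of code of your own. Each camera call takes 0.05 s, during which the arm holds its last target. There are 200 camera calls.

## Working session

There is one attempt and no reset: what is moved stays moved. The work goes in short steps, Python scripts to look and compute and a shell command to move; the robot and the scene stay as the last step left them, time stands still between calls to the robot, and variables do not carry over. Pictures are saved under pics/ and viewed, about 8 in all and at most 12, crops included, and the job is handed in when it is done.

```bash
mkdir -p pics; cat > h.py <<'E'
import numpy as np, cv2
from cell import *
def K(n):
    c=get_calibration(n); f=210/np.tan(np.radians(c["vertical_fov"])/2)
    return np.array([[f,0,c["cx"]],[0,f,c["cy"]],[0,0,1.]]),np.array(c["dist_coeffs"]),np.array(c["pose"])
def pt(n,d,u,v):
    k,D,T=K(n); x=cv2.undistortPoints(np.array([[[u,v]]],float),k,D)[0,0]
    z=d[int(round(v)),int(round(u))]; return (T@np.array([x[0]*z,x[1]*z,z,1]))[:3]
def ray(n,u,v):
    k,D,T=K(n); x=cv2.undistortPoints(np.array([[[u,v]]],float),k,D)[0,0]
    return T[:3,3],T[:3,:3]@np.array([x[0],x[1],1])
def atz(n,u,v,z):
    o,r=ray(n,u,v); return o+r*(z-o[2])/r[2]
E
python3 - <<'E'
from h import *
for n in ("scene","top"):
    p,d=read_camera(n); cv2.imwrite(f"pics/{n}0.png",p[:,:,::-1]); np.save(f"{n}0.npy",d)
    print(n,K(n)[2].round(3).tolist())
s=observe(); print(s, tip_reach)
E
```

```text
scene [[-0.295, 0.686, -0.665, 1.057], [0.955, 0.209, -0.209, 0.149], [-0.004, -0.697, -0.717, 0.58], [0.0, 0.0, 0.0, 1.0]]
top [[-0.005, -0.998, 0.06, 0.58], [-0.999, 0.003, -0.035, -0.002], [0.035, -0.06, -0.998, 0.707], [0.0, 0.0, 0.0, 1.0]]
{'time': 0.1, 'qpos': array([-1.26702131e+00,  3.42646957e-01,  1.52494526e+00,  2.26522437e-05,
        1.27540568e+00, -1.45999352e-01]), 'qvel': array([ 0.00022458, -0.00147422, -0.00243338, -0.001384  , -0.00039008,
       -0.00108846]), 'joint_efforts': array([ 1.90317049e-03, -4.32006741e+01, -2.44692922e+01,  7.19227293e-02,
        5.26690960e-02, -4.39176017e-05]), 'tool_pos': array([ 0.22817335, -0.47244501,  0.2511093 ]), 'tool_rot': array([-1.73220946,  1.56939091,  1.85915095]), 'contact_force': array([ 0.67729277,  0.1887205 , -0.99677309]), 'torque': array([ 0.02195861,  0.0340872 , -0.01219945]), 'opening': 0.09180744447885159} 0.025
```

View pics/scene0.png

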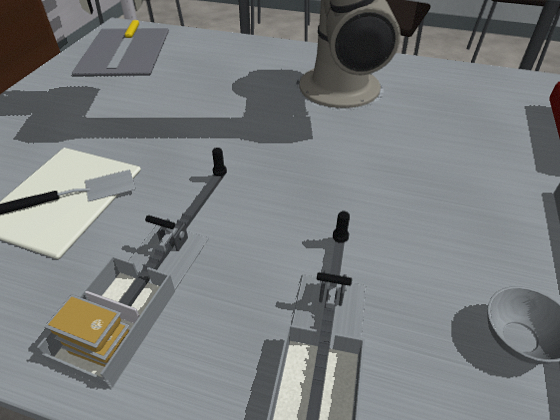

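View pics/top0.png

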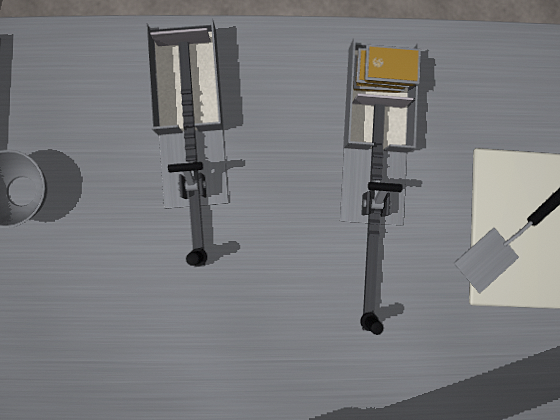

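The empty lane is the left one in the top view: crossbar about (185,167), handle about (196,258). In the scene view it is the right one: crossbar about (334,279), handle top (343,215). I'll enlarge both views.

```bash
python3 - <<'E'
from h import *
a=cv2.imread("pics/top0.png")[145:275,140:250]; b=cv2.imread("pics/scene0.png")[200:330,290:400]
f=lambda i:cv2.resize(i,None,fx=3.6,fy=3.6,interpolation=cv2.INTER_CUBIC)
cv2.imwrite("pics/crop0.png",np.hstack([f(a),f(b)]))
E
```

```text
(no output)
```

View pics/crop0.png

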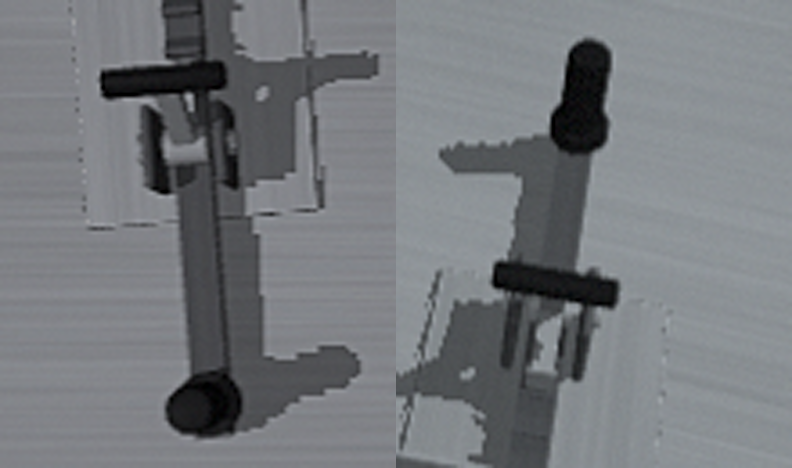

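```bash
python3 - <<'E'
from h import *
def tri(a,b):
    (o1,r1),(o2,r2)=ray("top",*a),ray("scene",*b)
    t=np.linalg.lstsq(np.c_[r1,-r2],o2-o1,rcond=None)[0]
    p,q=o1+t[0]*r1,o2+t[1]*r2; return ((p+q)/2).round(4),np.linalg.norm(p-q).round(4)
T=lambda x,y:(140+x/3.6,145+y/3.6)
S=lambda x,y:(290+(x-396)/3.6,200+y/3.6)
print("bar",tri(T(163.5,79),S(556,283)))
# top-camera left end = +y ; scene right = +y
print("end+y",tri(T(103,83),S(616,293))); print("end-y",tri(T(224,75),S(496,274)))
print("post top",tri(T(193,409),S(591,55)))
print("collar-level bar", [atz("top",*T(x,y),.026)[:2].round(4) for x,y in((198,200),(211,350))])
d=np.load("top0.npy"); D=np.load("scene0.npy")
print([pt("top",d,*T(*q)).round(4) for q in((163,79),(190,409))],[pt("scene",D,*S(*q)).round(4) for q in((556,283),(590,58))])
# lane axis from tray edges in top image, z 45
for n in ((150,26),(155,132),(213,22),(219,126)): print(n,atz("top",*n,.045)[:2].round(4))
E
```

```text
bar (array([0.6785, 0.1195, 0.0736]), np.float64(0.002))
end+y (array([0.6769, 0.1435, 0.0744]), np.float64(0.0015))
end-y (array([0.6803, 0.0954, 0.0724]), np.float64(0.0023))
post top (array([0.5454, 0.1079, 0.0701]), np.float64(0.0035))
collar-level bar [array([0.6334, 0.1121]), array([0.5687, 0.1061])]
[array([0.6778, 0.1175, 0.0801]), array([0.546 , 0.1067, 0.0742])] [array([0.6819, 0.1207, 0.0787]), array([0.5499, 0.1098, 0.0733])]
(150, 26) [0.9063 0.1828]
(155, 132) [0.7372 0.1711]
(213, 22) [0.9129 0.0843]
(219, 126) [0.7465 0.0734]
```

```bash
cat >> h.py <<'E'
from scipy.spatial.transform import Rotation as R
YAW=np.radians(4.2); e=np.array([np.cos(YAW),np.sin(YAW),0]); n_=np.array([-e[1],e[0],0])
BAR=np.array([.6788,.1192,0])
ORG=BAR-.022*e
def plan(lx,z,ly=0.):
    s=observe(); M=R.from_euler("xyz",s["tool_rot"]).as_matrix()
    t=ORG+lx*e+ly*n_+[0,0,z]; d=M.T@(t-s["tool_pos"])/.04
    a=np.degrees(np.arctan2(M[:,2]@n_,M[:,1]@n_)); a=(a+90)%180-90
    print("t",s["time"],"tcp",s["tool_pos"].round(4),"lane",[round(float((s["tool_pos"]-ORG)@v),4) for v in(e,n_)],"tgt",t.round(4),"units",d.round(3),"roll",round(a/10,3),"F",s["contact_force"].round(1),"q",s["qpos"].round(2),"open",round(s["opening"],3))
E
python3 - <<'E'
from h import *
print("post in lane",[(np.array([.5465,.1078,0])-ORG)@v for v in (e,n_)])
plan(.055,.20)
E
```

```text
post in lane [np.float64(-0.11077962078405076), np.float64(-0.001679971560373143)]
t 0.1 tcp [ 0.2282 -0.4724  0.2511] lane [-0.4707, -0.5571] tgt [0.7117 0.1216 0.2   ] units [  1.293  -8.117 -17.343] roll 2.157 F [ 0.7  0.2 -1. ] q [-1.27  0.34  1.52  0.    1.28 -0.15] open 0.092
```

```bash
R8='x'; python3 -m crank '[{"fingers":-1,"tx":0,"ty":-1,"tz":-2.1,"roll":0.5},{"fingers":-1,"tx":0,"ty":-2,"tz":-4.2,"roll":1},{"fingers":-1,"tx":0,"ty":-2.5,"tz":-5.3,"roll":1.5},{"fingers":-1,"tx":0,"ty":-3,"tz":-6.4,"roll":2.16},{"fingers":-1,"tx":0,"ty":-3.6,"tz":-7.7,"roll":2.16},{"fingers":-1,"tx":0,"ty":-4.1,"tz":-8.7,"roll":2.16},{"fingers":-1,"tx":0,"ty":-4.1,"tz":-8.7,"roll":2.16},{"fingers":-1,"tx":0,"ty":-4.1,"tz":-8.7,"roll":2.16}]' 20
python3 -c "
from h import *
plan(.055,.2)"
```

```text
time: 1.1
tool_pos: [0.4703, -0.1735, 0.2513]
tool_rot: [-0.026, 1.57, -3.093]
contact_force: [-0.2, 0.2, 0.2]
opening: 0.0166
t 1.1 tcp [ 0.4703 -0.1735  0.2513] lane [-0.2074, -0.2766] tgt [0.7117 0.1216 0.2   ] units [ 1.277 -6.908 -6.569] roll 0.007 F [-0.2  0.2  0.2] q [-0.51  0.3   1.59 -0.    1.26  0.99] open 0.017
```

```bash
python3 -m crank '[{"fingers":-1,"tx":0,"ty":-1,"tz":-1,"roll":0},{"fingers":-1,"tx":0,"ty":-2,"tz":-2,"roll":0},{"fingers":-1,"tx":0,"ty":-3,"tz":-3,"roll":0},{"fingers":-1,"tx":0.3,"ty":-4,"tz":-4,"roll":0},{"fingers":-1,"tx":0.6,"ty":-5,"tz":-5,"roll":0},{"fingers":-1,"tx":0.9,"ty":-6,"tz":-6,"roll":0},{"fingers":-1,"tx":1.28,"ty":-6.9,"tz":-6.57,"roll":0},{"fingers":-1,"tx":1.28,"ty":-6.9,"tz":-6.57,"roll":0}]'
python3 - <<'E'
from h import *
plan(.055,.087)
p,d=read_camera("scene"); cv2.imwrite("pics/s1.png",p[:,:,::-1])
E
```

```text
time: 2.1
tool_pos: [0.7123, 0.1209, 0.1973]
tool_rot: [-0.024, 1.566, -3.091]
contact_force: [-1.0, 0.3, 0.1]
opening: 0.0003
t 2.1 tcp [0.7123 0.1209 0.1973] lane [0.0555, -0.0007] tgt [0.7117 0.1216 0.087 ] units [ 2.756e+00 -1.800e-02  1.000e-03] roll 0.003 F [-1.   0.3  0.1] q [0.06 0.76 0.94 0.   1.44 1.56] open 0.0
```

View pics/s1.png

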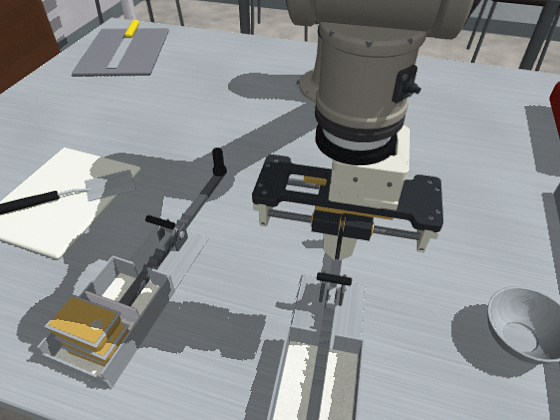

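```bash
python3 -m crank '[{"fingers":-1,"tx":0.7,"ty":0,"tz":0,"roll":0},{"fingers":-1,"tx":1.4,"ty":0,"tz":0,"roll":0},{"fingers":-1,"tx":2.1,"ty":0,"tz":0,"roll":0},{"fingers":-1,"tx":2.75,"ty":0,"tz":0,"roll":0},{"fingers":-1,"tx":2.75,"ty":0,"tz":0,"roll":0},{"fingers":-1,"tx":2.75,"ty":0,"tz":0.2,"roll":0},{"fingers":-1,"tx":2.75,"ty":0,"tz":0.4,"roll":0},{"fingers":-1,"tx":2.75,"ty":0,"tz":0.4,"roll":0}]'
python3 - <<'E'
from h import *
plan(-.012,.087)
p,d=read_camera("scene"); cv2.imwrite("pics/s2.png",cv2.resize(p[150:350,220:450,::-1],None,fx=2.6,fy=2.6))
E
```

```text
time: 3.15
tool_pos: [0.6962, 0.1193, 0.092]
tool_rot: [3.043, 1.569, -0.026]
contact_force: [-0.4, 0.6, 0.0]
opening: 0.0005
t 3.15 tcp [0.6962 0.1193 0.092 ] lane [0.0394, -0.0011] tgt [0.6449 0.1167 0.087 ] units [ 0.122 -0.028  1.284] roll -0.003 F [-0.4  0.6  0. ] q [ 0.06  0.81  1.14 -0.    1.18  1.56] open 0.001
```

View pics/s2.png

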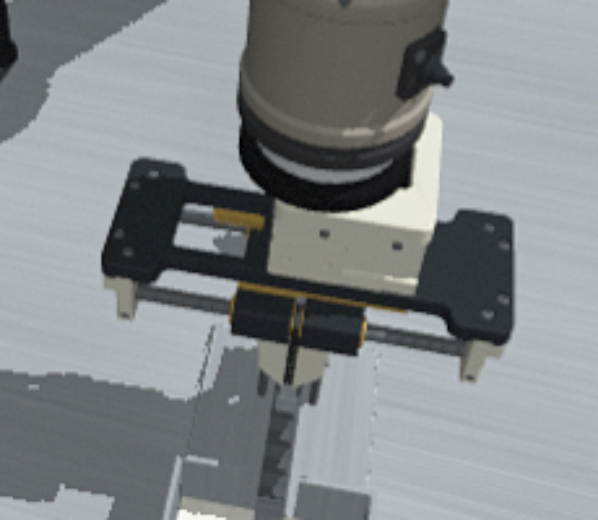

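The finger is on the far side of the crossbar, which is now hidden behind it. Next I push towards the handle, then lift.

```bash
python3 -m crank '[{"fingers":-1,"tx":0.05,"ty":0,"tz":0.25,"roll":0},{"fingers":-1,"tx":0.05,"ty":0,"tz":0.5,"roll":0},{"fingers":-1,"tx":0.05,"ty":0,"tz":0.75,"roll":0},{"fingers":-1,"tx":0.05,"ty":0,"tz":1.0,"roll":0},{"fingers":-1,"tx":0.05,"ty":0,"tz":1.25,"roll":0},{"fingers":-1,"tx":0.05,"ty":0,"tz":1.35,"roll":0},{"fingers":-1,"tx":0.05,"ty":0,"tz":1.35,"roll":0},{"fingers":-1,"tx":0.05,"ty":0,"tz":1.35,"roll":0}]'
python3 -c "
from h import *
plan(-.11,.19,-.0015)"
python3 -m crank '[{"fingers":-1,"tx":-0.5,"ty":0,"tz":0,"roll":0},{"fingers":-1,"tx":-1.5,"ty":0,"tz":0,"roll":0},{"fingers":1,"tx":-2.6,"ty":0,"tz":1.0,"roll":0},{"fingers":1,"tx":-2.6,"ty":0,"tz":2.4,"roll":0},{"fingers":1,"tx":-2.6,"ty":0,"tz":2.4,"roll":0},{"fingers":1,"tx":-2.6,"ty":0,"tz":2.4,"roll":0},{"fingers":1,"tx":-2.6,"ty":0,"tz":2.4,"roll":0},{"fingers":1,"tx":-2.6,"ty":0,"tz":2.4,"roll":0}]'
python3 - <<'E'
from h import *
plan(-.11,.066,-.0015)
p,d=read_camera("scene"); cv2.imwrite("pics/s3.png",cv2.resize(p[130:350,220:450,::-1],None,fx=2.6,fy=2.6))
E
```

```text
time: 4.2
tool_pos: [0.6448, 0.1156, 0.09]
tool_rot: [-3.141, 1.564, 0.073]
contact_force: [6.2, 0.6, 1.7]
opening: 0.0005
t 4.2 tcp [0.6448 0.1156 0.09  ] lane [-0.0122, -0.0011] tgt [0.5473 0.108  0.19  ] units [-2.516  0.012  2.429] roll -0.004 F [6.2 0.6 1.7] q [0.06 0.72 1.34 0.   1.08 1.56] open 0.001
time: 5.2
tool_pos: [0.5477, 0.1085, 0.1922]
tool_rot: [2.789, 1.571, -0.28]
contact_force: [-0.1, 0.4, 0.5]
opening: 0.0558
t 5.2 tcp [0.5477 0.1085 0.1922] lane [-0.1096, -0.0011] tgt [0.5473 0.108  0.066 ] units [3.155 0.01  0.012] roll -0.004 F [-0.1  0.4  0.5] q [ 0.06  0.45  1.52 -0.    1.17  1.56] open 0.056
```

View pics/s3.png

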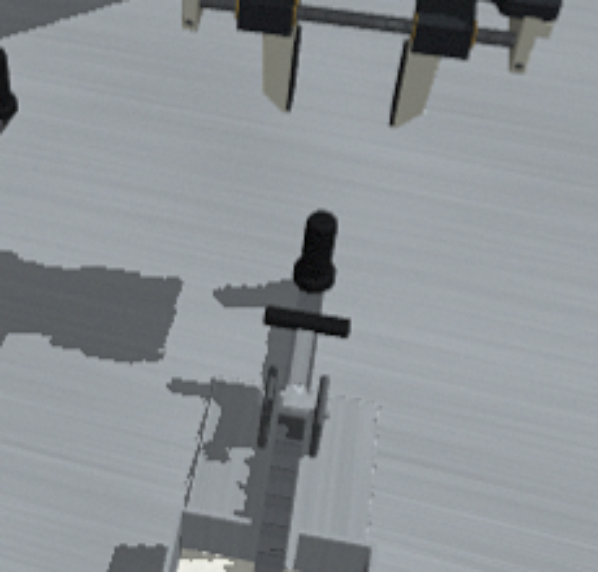

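The lever is thrown over (crossbar at crop (307,320), leaning to the handle), and the handle hasn't moved. Next I descend and grip.

```bash
python3 -m crank '[{"fingers":1,"tx":0.5,"ty":0,"tz":0,"roll":0},{"fingers":1,"tx":1,"ty":0,"tz":0,"roll":0},{"fingers":1,"tx":1.5,"ty":0,"tz":0,"roll":0},{"fingers":1,"tx":2,"ty":0,"tz":0,"roll":0},{"fingers":1,"tx":2.5,"ty":0,"tz":0,"roll":0},{"fingers":1,"tx":3.0,"ty":0,"tz":0,"roll":0},{"fingers":1,"tx":3.1,"ty":0,"tz":0,"roll":0},{"fingers":1,"tx":3.1,"ty":0,"tz":0,"roll":0}]' 20
python3 -m crank '[{"fingers":-1,"tx":0,"ty":0,"tz":0,"roll":0},{"fingers":-1,"tx":0,"ty":0,"tz":0,"roll":0},{"fingers":-1,"tx":0,"ty":0,"tz":0,"roll":0},{"fingers":-1,"tx":0,"ty":0,"tz":0,"roll":0},{"fingers":-1,"tx":0,"ty":0,"tz":0,"roll":0},{"fingers":-1,"tx":0,"ty":0,"tz":0,"roll":0},{"fingers":-1,"tx":0,"ty":0,"tz":0,"roll":0},{"fingers":-1,"tx":0,"ty":0,"tz":0,"roll":0}]' 20
python3 -c "
from h import *
plan(-.203,.069,-.0015)"
```

```text
time: 6.25
tool_pos: [0.5472, 0.1085, 0.0686]
tool_rot: [1.451, 1.571, -1.618]
contact_force: [0.9, -0.4, 0.5]
opening: 0.0918
time: 7.25
tool_pos: [0.5469, 0.1079, 0.0685]
tool_rot: [1.478, 1.57, -1.59]
contact_force: [-0.4, -1.4, 0.3]
opening: 0.0196
t 7.25 tcp [0.5469 0.1079 0.0685] lane [-0.1104, -0.0016] tgt [0.4545 0.1012 0.069 ] units [-0.013 -0.003  2.315] roll -0.0 F [-0.4 -1.4  0.3] q [ 0.06  0.61  1.65 -0.    0.88  1.56] open 0.02
```

Gripped at 19.6 mm opening. I'll pull 92 mm.

```bash
python3 -m crank '[{"fingers":-1,"tx":0,"ty":0,"tz":0.4,"roll":0},{"fingers":-1,"tx":0,"ty":0,"tz":0.8,"roll":0},{"fingers":-1,"tx":0,"ty":0,"tz":1.2,"roll":0},{"fingers":-1,"tx":0,"ty":0,"tz":1.6,"roll":0},{"fingers":-1,"tx":0,"ty":0,"tz":1.9,"roll":0},{"fingers":-1,"tx":0,"ty":0,"tz":2.15,"roll":0},{"fingers":-1,"tx":0,"ty":0,"tz":2.32,"roll":0},{"fingers":-1,"tx":0,"ty":0,"tz":2.32,"roll":0}]'
python3 - <<'E'
from h import *
plan(-.203,.069,-.0015)
p,d=read_camera("scene"); cv2.imwrite("pics/s4.png",cv2.resize(p[60:420,180:450,::-1],None,fx=1.6,fy=1.6))
E
```

```text
time: 8.25
tool_pos: [0.4538, 0.1003, 0.0685]
tool_rot: [1.175, 1.568, -1.894]
contact_force: [-0.8, -10.2, 0.9]
opening: 0.0192
t 8.25 tcp [0.4538 0.1003 0.0685] lane [-0.2038, -0.0024] tgt [0.4545 0.1012 0.069 ] units [-0.013 -0.022 -0.019] roll 0.001 F [ -0.8 -10.2   0.9] q [ 0.05  0.48  1.91 -0.    0.75  1.55] open 0.019
```

View pics/s4.png

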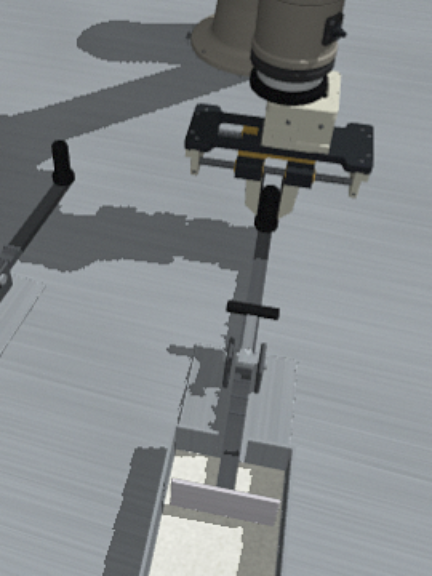

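The bar is back about 93 mm and the pawl is still lifted. Releasing, then lifting straight up.

```bash
python3 -m crank '[{"fingers":1,"tx":0,"ty":0,"tz":0,"roll":0},{"fingers":1,"tx":0,"ty":0,"tz":0,"roll":0},{"fingers":1,"tx":0,"ty":0,"tz":0,"roll":0},{"fingers":1,"tx":0,"ty":0,"tz":0,"roll":0},{"fingers":1,"tx":0,"ty":0,"tz":0,"roll":0},{"fingers":1,"tx":0,"ty":0,"tz":0,"roll":0},{"fingers":1,"tx":0,"ty":0,"tz":0,"roll":0},{"fingers":1,"tx":0,"ty":0,"tz":0,"roll":0}]'
python3 -m crank '[{"fingers":1,"tx":-0.5,"ty":0,"tz":0,"roll":0},{"fingers":1,"tx":-1,"ty":0,"tz":0,"roll":0},{"fingers":1,"tx":-1.5,"ty":0,"tz":0,"roll":0},{"fingers":1,"tx":-2,"ty":0,"tz":0,"roll":0},{"fingers":1,"tx":-2.5,"ty":0,"tz":0,"roll":0},{"fingers":1,"tx":-3,"ty":0,"tz":0,"roll":0},{"fingers":1,"tx":-3,"ty":0,"tz":0,"roll":0},{"fingers":1,"tx":-3,"ty":0,"tz":0,"roll":0}]'
python3 - <<'E'
from h import *
plan(-.203,.069)
p,d=read_camera("scene"); cv2.imwrite("pics/s5.png",p[:,:,::-1])
E
```

```text
time: 9.3
tool_pos: [0.4543, 0.1017, 0.0685]
tool_rot: [2.355, 1.571, -0.714]
contact_force: [-0.8, -0.9, 0.0]
opening: 0.0905
time: 10.3
tool_pos: [0.4538, 0.1017, 0.1878]
tool_rot: [0.041, 1.57, -3.028]
contact_force: [-0.5, -0.1, -0.9]
opening: 0.092
t 10.3 tcp [0.4538 0.1017 0.1878] lane [-0.2037, -0.0009] tgt [0.4544 0.1027 0.069 ] units [ 2.969 -0.023 -0.02 ] roll -0.003 F [-0.5 -0.1 -0.9] q [ 0.06  0.3   1.78 -0.    1.06  1.55] open 0.092
```

View pics/s5.png

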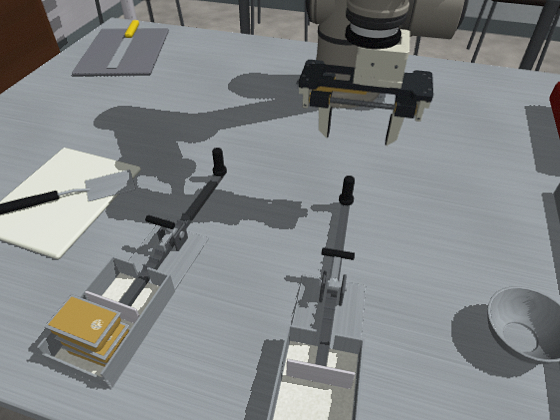

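The handle is back at (347,180), the lever is over at (337,253), and the stocked lane is unchanged. The gripper is clear of everything.

```bash
python3 -c "
from h import *
a=atz('scene',347,181,.075); print('post lane x',(a-ORG)@e); print(hand_in())"
```

```text
post lane x -0.19390093282078094
the job is handed in; nothing more can be done
None
```

The job is done and handed in at about 10 s of the 42 s allowed; no verdict is reported back.

**What I did:** In the sold-out lane (the left one seen from the robot), I pushed the pawl lever over towards the handle with closed fingers. I then gripped the handle, drew the bar back, let go and lifted clear.

**Last checks:**
- **Pawl:** the last picture shows it still thrown over to the handle side.
- **Bar travel:** the gripper moved 93 mm while holding the handle. A rough single-view reading of the handle afterwards gave only about 84 mm. The two disagree by about 9 mm, which I put down to my rough pixel reading; both are above the 80 mm needed.
- **Stocked lane:** it looks unchanged in the picture.
- **Gripper:** it is open, well above the handle and touching nothing, with about 1 N on the wrist. The highest force I read after a move was about 10 N, sideways at the end of the pull.

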